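Line up drilled plates along a stop bar

ROBOT

A 6-joint arm with a two-finger parallel gripper is mounted at the origin on the work surface. World frame = base frame: x ahead of the robot, y to its left, z up, the work surface at z = 0. Lengths are in mm, angles in degrees, forces in N, time in s.
With the tool pointing down it reaches from about 350 to 850 mm from the base axis. Payload 8.1 kg.
Tool frame: the origin (TCP) lies midway between the tips of the shut fingers; the grasp point (between the pads) lies 19 mm behind it; z points along the fingers, y is the line along which they close (so a half turn about z gives the same grasp; the last joint's range is limited). The gripper opens to 85 mm and grips with 20 to 120 N. Pads are 22 mm wide; open, the fingers measure 114 mm over their backs; the gripper's body (76 mm by 85 mm) begins 54 mm behind the grasp point. The pads swing forward as they close: fully open they stand 13 mm farther back than shut.
Start: joints at [-68.778, 7.471, 85.268, -0, 87.261, -4.893], TCP at [264.128, -538.741, 231.292] pointing down, gripper open.
Joint ranges: [-169.43, 169.43], [-51.17, 129.36], [1.28, 143.12], [-76.62, 256.62], [0, 156.53], [-152.29, 152.29]. Speed limits (degrees/s): [136.94, 136.94, 159.86, 180, 180, 180].

INTERFACE

Orientations are given as [roll, pitch, yaw] about the fixed x, y, z axes, in that order (R = Rz(yaw) Ry(pitch) Rx(roll)).
In Python, from bench import sensors, optics, r gives the robot as it stands.
- The arm moves only by the tool apply_moves, never from a script. Its argument "targets" is a list of rows, each a list of 7 numbers: the shift along the tool's x, y, z in mm, then the turn, a rotation vector about the tool's x, y, z in rad, then the closure, from 0 (fully open) to 1 (shut). In form: [[x, y, z, wx, wy, wz, claw], ...]. A call has 1 to 20 rows; each row shifts and turns the commanded pose from where the row before left it, along the tool's axes as they then stand; what a row does not reach is not made up. A row lasts 1/8 s, in which the tool goes at most 62.5 mm and 10.7 degrees, less where a joint would pass 70% of its speed; a pose out of reach is approached as far as the arm can. A call is refused whole if a number of a shift passes 62.5 or a number of a turn 0.188, either way. A call with a gripper value outside its range is refused whole. The fingers move at their own pace and stop on an object; "force" is the grip in N (left out, the last holds). Time passes only in rows, so rows that do not move let the fingers close. It gives the time, the measured TCP pose, the force, the opening and the grip force at its end, in the units of the state.
- sensors.sense(): the state, without advancing time (a new reading comes with each control period).
- optics.snapshot(name): name is "scene" or "side" or "wrist"; returns the picture (400x640x3 uint8, red, green, blue); there is no depth.
- optics.get_calibration(name): a dict with "camera_matrix" (3x3 intrinsics, pixels), "pose" (4x4, takes a point from camera to world coordinates). Camera axes: x right, y down, z forward; pixel columns grow to the right and rows downward; lengths in mm; the calibration is good to about 2 mm. A picture is of the moment at which its call begins: read the wrist's pose just before it. get_calibration takes no time and is no camera call; for the wrist camera it gives the pose at the moment of the call.
- r.hand_in(): hands the job in; it is judged then, once.
The state is a dict: "time": time; "joint_pos": joint angles; "qd": joint speeds; "joint_efforts": joint torques, N m; "tool_pos": TCP position; "tcp_rot": TCP orientation; "ft_force": force on the tool from outside, world axes, zero at the start; "wrist_torque": the same for the moment, N m; "finger_gap": finger opening in mm; "grip_force": force on a finger pad.
Only numpy, scipy, OpenCV 4.12 (cv2) and the standard library are available. Lean on these libraries where they do the work, as an engineer would, in place of code of your own. Each camera call takes 0.05 s, during which the arm holds its last target. There are 200 camera calls.

TASK

Line up the three loose oblong drilled steel plates along the near side of the stop bar: each with one long edge flush against the bar and centred on one of the three holes in its top, so that they make an even row, one plate per hole in any order. Slide the plates across the bench without lifting them off it, and leave the spacer ring and the little angle bracket that lie among them where they are.

Things in the scene. Friction and masses are not known exactly. Their poses are not given: they have to be found in the camera images.
- bar: Stop bar: aluminium, 400 mm long (its y), 30 wide (x), 22 high, fixed to the bench across the robot's view. Origin: centre of its underside; x points away from the robot, z up. Its near face, x = -15 mm, is the stop. In its top are three 12 mm holes on its middle line, at y = +120, 0, -120 mm. Two small bolted ears stick out of its far side near the ends.
- place0 (a point): Foot of the bar's near face, on the bench, in line with the left (+y) hole. Axes as the bar's. A plate in its place has its centre at x = -25 mm, y = 0 from here.
- place1 (a point): Foot of the bar's near face, on the bench, in line with the middle hole. Axes as the bar's. A plate in its place has its centre at x = -25 mm, y = 0 from here.
- place2 (a point): Foot of the bar's near face, on the bench, in line with the right (-y) hole. Axes as the bar's. A plate in its place has its centre at x = -25 mm, y = 0 from here.
- plate0: Loose oblong bright steel plate, 90 mm long (its y), 50 mm wide (its x), 16 mm thick, about 0.5 kg, with two 12 mm holes through it on its long middle line, 25 mm either side of the centre. The three plates are alike. Origin: centre of its underside; z up.
- plate1: Loose oblong bright steel plate, 90 mm long (its y), 50 mm wide (its x), 16 mm thick, about 0.5 kg, with two 12 mm holes through it on its long middle line, 25 mm either side of the centre. The three plates are alike. Origin: centre of its underside; z up.
- plate2: Loose oblong bright steel plate, 90 mm long (its y), 50 mm wide (its x), 16 mm thick, about 0.5 kg, with two 12 mm holes through it on its long middle line, 25 mm either side of the centre. The three plates are alike. Origin: centre of its underside; z up.
- spacer: Bystander: loose steel spacer ring, 36 mm outside diameter, 16 mm bore, 20 mm high, lying among the plates. Origin: centre of its underside.
- bracket: Bystander: loose small aluminium angle bracket, foot 36 x 30 mm and 6 mm thick, 30 mm high, lying among the plates. Origin: centre of the underside of its foot.
Mind the look-alikes: they are no part of the job. What is shaped like the plate1 but orange is not meant.

How it is judged:
By the outcome, as a careful person would: the job done as asked, in the order asked, and still so for the second after the job is handed in, with the robot touching nothing.
It also fails if it takes over 72 s, if anything falls off the work surface, if the arm or the gripper's body presses on something with over 40 N, if the wrist force passes 120 N, or if a joint passes its speed limit or range.

## Working session

There is one attempt and no reset: what is moved stays moved. The work goes in short steps, Python scripts to look and compute and a tool call to move; the robot and the scene stay as the last step left them, time stands still between calls to the robot, and variables do not carry over. Pictures are saved under pics/ and viewed, at most 10 in all, crops included, and the job is handed in when it is done.

Besides the shell and the picture viewer there is one more tool, called after "Emit:" by a JSON object that holds its "op" and its "data". apply_moves: Moves the arm, as the interface text tells. Its arguments: {"type":"object","properties":{"targets":{"type":"array"},"force":{"type":"number"}},"required":["targets"]}

```bash
mkdir -p pics; python3 - <<'E'
from bench import sensors, optics, r
import cv2,json
for n in("scene","side"):
    cv2.imwrite(f"pics/{n}0.png",optics.snapshot(n)[:,:,::-1])
    c=optics.get_calibration(n);print(n,c["camera_matrix"],c["pose"])
print(sensors.sense())
E
```

```text
scene [[401.965829    0.        319.6378704]
 [  0.        401.965829  197.1218033]
 [  0.          0.          1.       ]] [[ 4.69147862e-01  6.98687440e-01 -5.40126045e-01  9.92211998e+02]
 [ 8.83091420e-01 -3.76047084e-01  2.80603163e-01 -2.16167652e+02]
 [-7.05891817e-03 -6.08625050e-01 -7.93426569e-01  7.22533220e+02]
 [ 0.00000000e+00  0.00000000e+00  0.00000000e+00  1.00000000e+00]]
side [[455.35026822   0.         316.55970854]
 [  0.         455.35026822 201.28786996]
 [  0.           0.           1.        ]] [[-9.93587847e-01 -5.47914339e-02  9.88993918e-02  4.29408987e+02]
 [-1.13024269e-01  5.04166392e-01 -8.56178581e-01  8.13914646e+02]
 [-2.95049744e-03 -8.61866665e-01 -5.07126362e-01  5.02884692e+02]
 [ 0.00000000e+00  0.00000000e+00  0.00000000e+00  1.00000000e+00]]
{'time': 0.1, 'joint_pos': array([-6.87780711e+01,  7.51059943e+00,  8.53231087e+01, -1.52734164e-03,
        8.72619021e+01, -4.89158457e+00]), 'qd': array([-0.01679646, -0.16354463, -0.2134446 , -0.13351813,  0.06425065,
       -0.04796229]), 'joint_efforts': array([ 7.41863983e-05, -5.70949030e+01, -5.01941943e+01, -3.74048705e-04,
        8.16924556e-03, -3.48953165e-05]), 'tool_pos': array([ 263.9354276 , -538.27754853,  230.35056585]), 'tcp_rot': array([-1.79904608e+02, -6.63282179e-03,  2.61135822e+01]), 'ft_force': array([-0.058564  , -0.65762736,  1.42617008]), 'wrist_torque': array([-0.03103117,  0.00926253, -0.01948813]), 'grip_force': 0.0, 'finger_gap': 85.35293036828024}
```

View pics/scene0.png

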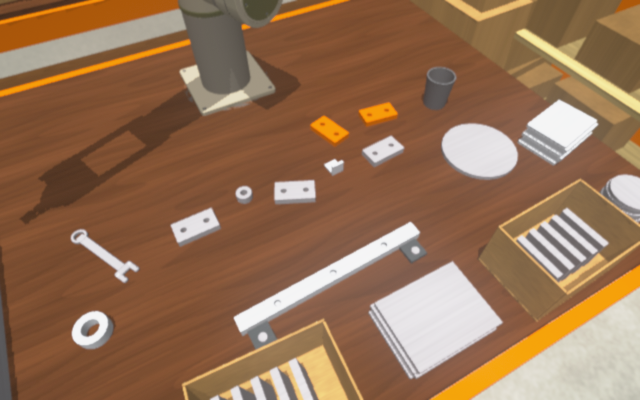

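View pics/side0.png

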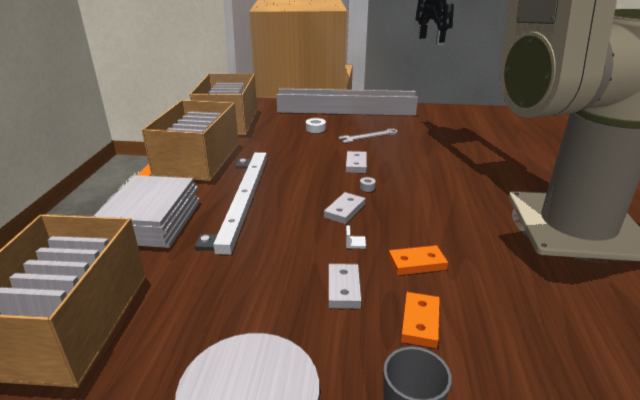

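The scene view shows steel oblongs at (195,226), (295,191) and (383,150), and orange look-alikes at (329,129) and (378,113). The spacer is at (244,194), the bracket at (334,167), and the bar runs from (240,325) to (415,230). The three steel ones fit the description, since the orange pair has the wrong colour. Next I'll confirm this in a crop and measure the holes.

```bash
cat > h.py <<'E'
import numpy as np, cv2
from bench import sensors, optics, r
def ray(n,uv,z,c=None):
    c=c or optics.get_calibration(n);K=np.array(c["camera_matrix"]);T=np.array(c["pose"])
    uv=np.atleast_2d(uv);d=np.c_[uv,np.ones(len(uv))]@np.linalg.inv(K).T@T[:3,:3].T
    o=T[:3,3];return (o+d*((z-o[2])/d[:,2])[:,None])[:,:2]
def metal(im):
    hsv=cv2.cvtColor(im,cv2.COLOR_RGB2HSV)
    return ((hsv[...,1]<50)&(hsv[...,2]>90)).astype(np.uint8)
def holes(n,im):
    """enclosed non-metal gaps within metal blobs: list of (outer centre, area,[hole centroids])"""
    S=4;im=cv2.resize(im,None,fx=S,fy=S,interpolation=cv2.INTER_CUBIC)
    cs,h=cv2.findContours(metal(im),cv2.RETR_CCOMP,cv2.CHAIN_APPROX_NONE);out=[]
    for i,c in enumerate(cs):
        if h[0][i][3]>=0 or cv2.contourArea(c)<800: continue
        hs=[];j=h[0][i][2]
        while j>=0:
            m=cv2.moments(cs[j])
            if m["m00"]>60: hs.append(((m["m10"]/m["m00"]+.5)/S-.5,(m["m01"]/m["m00"]+.5)/S-.5,m["m00"]/16))
            j=h[0][j][0]
        M=cv2.moments(c);out.append((np.array([M["m10"],M["m01"]])/M["m00"]/S,M["m00"]/16,np.array(hs),c/S))
    return out
E
python3 - <<'E'
from h import *
np.set_printoptions(precision=1,suppress=True)
for n in("scene","side"):
    im=optics.snapshot(n)
    if n=="scene":
        cv2.imwrite("pics/crop.png",cv2.resize(im[95:255,165:425,::-1],None,fx=3,fy=3,interpolation=cv2.INTER_CUBIC))
    for c,a,hs,k in holes(n,im):
        if len(hs)==0 and not 50<a<500: continue
        print(n,c,a,hs.tolist() if len(hs)<4 else '', ray(n,c,10), ray(n,hs[:,:2],16).tolist() if 0<len(hs)<4 else '',ray(n,hs[:,:2],22).tolist() if len(hs)==3 else '')
E
```

```text
scene [282.7 385.1] 474.0625 [] [[ 822.5 -200.6]]  
scene [ 92.4 330. ] 1177.46875 [[92.51153867935213, 329.44969702118016, 91.96875]] [[ 579.1 -462.9]] [[581.6228894872283, -460.4161143780459]] 
scene [103.8 254.7] 863.125 [[77.17946194225722, 235.58869203849517, 11.90625]] [[ 429.9 -417.2]] [[361.6896976457766, -456.3286932391904]] 
scene [244.1 194.5] 231.375 [] [[ 420.  -110.4]]  
scene [334.5 166.5] 206.46875 [] [[443.1 109.9]]  
scene [441.5  76.5] 413.34375 [[450.27578328981724, 76.85005076878444, 35.90625]] [[285.8 552.6]] [[305.14601386217396, 566.9443875904858]] 
scene [168.9  53.1] 10198.5625 [[228.81220657276995, 13.367957746478874, 4.4375]] [[-210.3 -111.3]] [[-336.0004395616196, 131.82728529017137]] 
side [417.3 373.3] 445.1875 [] [[345.7 405.3]]  
side [204.8 238.4] 64.28125 [] [[718.5 140.8]]  
side [354.8 240.5] 274.84375 [] [[438.5 117.1]]  
side [528.5 212.9] 355.03125 [] [[ 90.3 -18.5]]  
side [367.6 184. ] 175.53125 [] [[ 418.6 -108.1]]  
side [131.  198.5] 6530.34375 [[84.05147058823529, 213.12598039215686, 7.96875], [93.02053990610328, 211.54841549295776, 8.875]] [[925.7  13.2]] [[987.099018365603, 89.74720747476351], [972.2380618166169, 82.02561053742374]] 
side [356.5 162. ] 413.84375 [] [[ 448.3 -221.6]]  
side [367.9 135.5] 257.125 [] [[ 422.6 -398.4]]  
side [315.6 125.3] 261.21875 [] [[ 578.8 -461.3]]  
side [227.7  88.2] 318.75 [] [[ 946.  -803.1]]  
side [609.1  61.8] 218.5625 [[612.4186337625179, 54.337804005722454, 7.28125]] [[ -621.9 -1365.2]] [[-686.0287678901959, -1489.3623511282212]] 
side [627.5   4.5] 215.75 [] [[-1575.9 -3338.5]]
```

View pics/crop.png

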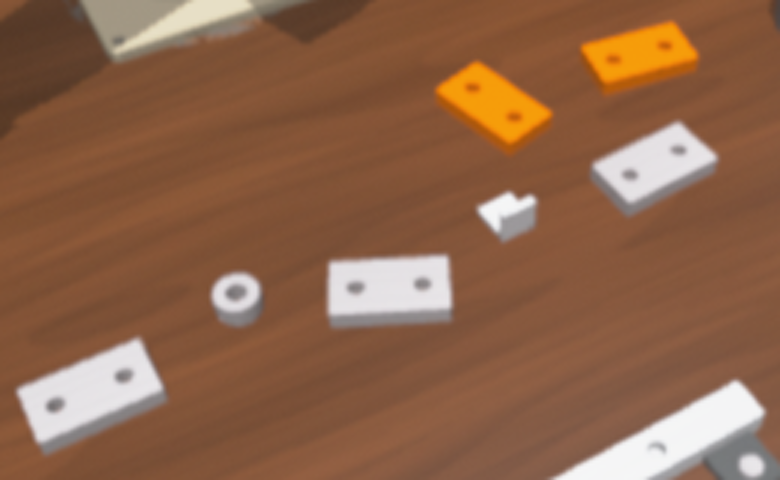

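The crop confirms three steel plates, each with two holes, plus the two orange look-alikes, the ring and the bracket. Now I'll refine the hole centres.

```bash
cat >> h.py <<'E'
def dark(im,uv,R=3.2,S=8):
    g=cv2.cvtColor(im,cv2.COLOR_RGB2GRAY).astype(np.float32);out=[]
    for u,v in uv:
        for _ in range(4):
            n=int(2*R*S)+1;p=cv2.getRectSubPix(cv2.resize(g[int(v)-10:int(v)+11,int(u)-10:int(u)+11],None,fx=S,fy=S,interpolation=cv2.INTER_CUBIC),(n,n),((u-int(u)+10.5)*S-.5,(v-int(v)+10.5)*S-.5))
            w=np.clip(np.percentile(p,70)-15-p,0,None)
            yy,xx=np.mgrid[:n,:n]-(n-1)/2;w[xx**2+yy**2>(R*S)**2]=0
            u+=(w*xx).sum()/w.sum()/S;v+=(w*yy).sum()/w.sum()/S
        out.append((u,v))
    return np.array(out)
def pose(p):
    d=p[0]-p[1];a=np.degrees(np.arctan2(d[1],d[0]))
    return p.mean(0),(a-90+90)%180-90,np.linalg.norm(d)
E
python3 - <<'E'
from h import *
np.set_printoptions(precision=1,suppress=True)
G={"scene":[[(183.3,230),(206.3,220.3)],[(283.7,190.7),(306,189.7)],[(375,153.3),(391.3,145)],[(278,303),(334,271),(384,243)]],
"side":[[(357,155),(356,168)],[(353,201),(336,213)],[(343.5,272),(344,289)],[(260,163),(246,191),(233,220)]]}
for n,g in G.items():
    im=optics.snapshot(n)
    for q in g:
        d=dark(im,q);w=ray(n,d,22 if len(q)==3 else 16)
        print(n,d.tolist(),w.tolist(),pose(w[[0,-1]]))
E
```

```text
scene [[182.78910639899877, 229.6215998952498], [205.70237681793728, 219.8909405672413]] [[451.22722285242764, -258.5886526689905], [450.24868890742994, -208.47381732654785]] (array([ 450.7, -233.5]), np.float64(1.118605722538632), np.float64(50.12438777762431))
scene [[283.0440861766794, 190.42675910291555], [305.286161106421, 189.1650116617847]] [[455.55237138049836, -29.77494767306206], [476.0049558014067, 15.853402558788474]] (array([465.8,  -7. ]), np.float64(-24.143969773396776), np.float64(50.002545478953344))
scene [[374.5672203832872, 152.7948256951682], [390.7641146493497, 144.5865353271967]] [[454.9208849744373, 213.95334370500981], [450.37768018026145, 263.99976252806937]] (array([452.6, 239. ]), np.float64(5.187082743583943), np.float64(50.2522113624357))
scene [[276.19257104861765, 300.8379053370551], [333.11223308359723, 270.5625507672546], [384.22620446825357, 243.39258660497646]] [[689.3719934210302, -151.1611630328219], [685.055292410115, -29.201049453649148], [680.8312291527097, 91.07776631763412]] (array([685.1, -30. ]), np.float64(2.019275468248253), np.float64(2
[... 471 characters left out ...]
80618, 271.498989717925], [344.2003257328026, 291.63654400796946]] [[453.497184570307, 216.80421357003036], [449.30264440330757, 266.2395467883821]] (array([451.4, 241.5]), np.float64(4.849875023520269), np.float64(49.61296541854802))
side [[265.6131002839733, 165.32155812863456], [244.00944859018912, 190.42609985076993], [231.16421222351818, 220.24024727821595]] [[664.4078026022675, -154.33644597742114], [685.1498935977163, -27.164675938107735], [680.2517080826054, 92.29489586813736]] (array([672.3, -31. ]), np.float64(-3.6757015355901785), np.float64(247.13973399963555))h.py:30: RuntimeWarning: invalid value encountered in scalar divide
  u+=(w*xx).sum()/w.sum()/S;v+=(w*yy).sum()/w.sum()/S
```

Emit:
{"op": "apply_moves", "data": {"targets": [[0, 0, 0, 0, 0, -0.162, 0.15], [0, 0, 0, 0, 0, -0.162, 0.15], [0, 0, 0, 0, 0, -0.162, 0.15], [0, 0, 0, 0, 0, -0.162, 0.15], [0, 0, 0, 0, 0, -0.162, 0.15], [0, 0, 0, 0, 0, -0.162, 0.15], [0, 0, 0, 0, 0, -0.162, 0.15], [43, 27.5, 10, 0, 0, 0, 0.15], [43, 27.5, 20, 0, 0, 0, 0.15], [43, 27.5, 25, 0, 0, 0, 0.15], [43, 27.5, 25, 0, 0, 0, 0.15], [43, 27.5, 25, 0, 0, 0, 0.15], [43, 27.5, 25, 0, 0, 0, 0.15], [43, 27.5, 25, 0, 0, 0, 0.15], [0, 0, 15, 0, 0, 0, 0.15], [0, 0, 0, 0, 0, 0, 0.15], [0, 0, 0, 0, 0, 0, 0.15]], "force": 40}}

```text
time: 2.42
tool_pos: [450.9, -235.5, 62.1]
tcp_rot: [180.0, 0.0, 91.0]
ft_force: [0.9, -0.1, 0.3]
finger_gap: 72.8
grip_force: 0.0
```

```bash
python3 - <<'E'
from h import *
np.set_printoptions(precision=2,suppress=True)
c=optics.get_calibration("wrist");print(c)
cv2.imwrite("pics/w1.png",optics.snapshot("wrist")[:,:,::-1])
E
```

```text
{'camera_matrix': array([[334.48,   0.  , 314.1 ],
       [  0.  , 334.48, 200.03],
       [  0.  ,   0.  ,   1.  ]]), 'pose': array([[   1.  ,    0.02,    0.01,  449.27],
       [   0.02,   -0.95,   -0.3 , -157.39],
       [  -0.  ,    0.3 ,   -0.95,  203.35],
       [   0.  ,    0.  ,    0.  ,    1.  ]])}
```

View pics/w1.png

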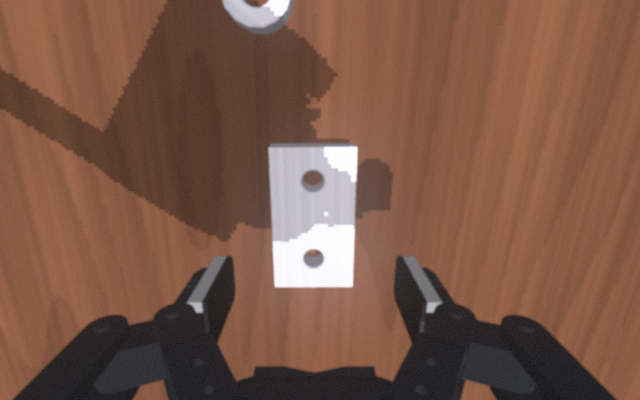

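The wrist view shows the plate between the fingers, with holes at (313,180) and (314,258). It is well centred.

```bash
python3 - <<'E'
from h import *
np.set_printoptions(precision=2,suppress=True)
w=ray("wrist",[(313,180.5),(313.8,258.5)],16);print(w,pose(w))
E
```

```text
[[ 449.64 -205.57]
 [ 450.97 -255.67]] (array([ 450.31, -230.62]), np.float64(1.5198674007922932), np.float64(50.11835836583691))
```

Emit:
{"op": "apply_moves", "data": {"targets": [[4.5, 0, 30, 0, 0, 0, 0.15], [0, 0, 20, 0, 0, 0, 0.15], [0, 0, 8.5, 0, 0, 0, 0.15], [0, 0, 0, 0, 0, 0, 0.15], [0, 0, 0, 0, 0, 0, 1], [0, 0, 0, 0, 0, 0, 1], [0, 0, 0, 0, 0, 0, 1], [0, 0, 0, 0, 0, 0, 1], [0, 0, 0, 0, 0, 0, 1]], "force": 40}}

```text
time: 3.6
tool_pos: [451.4, -230.5, 4.3]
tcp_rot: [179.9, 0.1, 91.1]
ft_force: [-3.0, -1.0, 5.1]
finger_gap: 48.8
grip_force: 42.7
```

Emit:
{"op": "apply_moves", "data": {"targets": [[2, 4, 0, 0, 0, -0.008, 1], [4, 8, 0, 0, 0, -0.008, 1], [5.5, 11, 0, 0, 0, 0, 1], [5.5, 11, 0, 0, 0, 0, 1], [5.5, 11, 0, 0, 0, 0, 1], [5.5, 11, 0, 0, 0, 0, 1], [5.5, 11, 0, 0, 0, 0, 1], [5.5, 11, 0, 0, 0, 0, 1], [5.5, 11, 0, 0, 0, 0, 1], [5.5, 11, 0, 0, 0, 0, 1], [5.5, 11, 0, 0, 0, 0, 1], [5.5, 11, 0, 0, 0, 0, 1], [5.5, 11, 0, 0, 0, 0, 1], [5.5, 11, 0, 0, 0, 0, 1], [4, 7, 0, 0, 0, 0, 1], [2, 4, 0, 0, 0, 0, 1], [0, 0, 0, 0, 0, 0, 1]]}}

```text
time: 5.72
tool_pos: [603.4, -147.4, 4.3]
tcp_rot: [180.0, 0.1, 92.0]
ft_force: [-5.9, -3.2, 5.9]
finger_gap: 48.5
grip_force: 42.7
```

```bash
python3 - <<'E'
from h import *
cv2.imwrite("pics/w2.png",optics.snapshot("wrist")[:,:,::-1]);print(sensors.sense()["tool_pos"],sensors.sense()["ft_force"])
E
```

```text
[ 603.41479885 -147.38681492    4.28074181] [-5.50298217 -3.28361686  6.19917116]
```

View pics/w2.png

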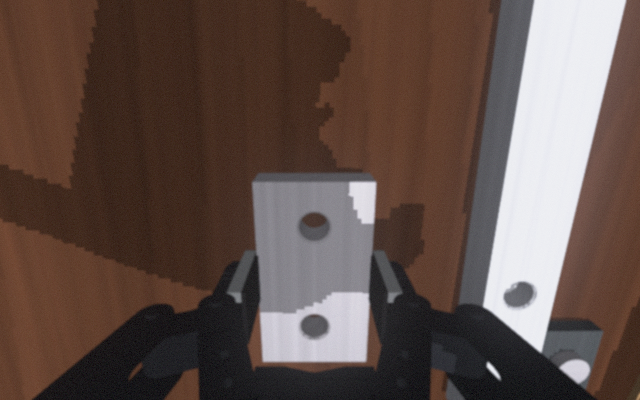

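The wrist view shows the plate gripped, with holes at (314,225) and (314,325). The bar's right hole is at (519,294), and its near top edge runs from about (532,0) to (487,290).

```bash
python3 - <<'E'
from h import *
np.set_printoptions(precision=2,suppress=True)
im=optics.snapshot("wrist")
p=dark(im,[(314,225),(314,325)],8);b=dark(im,[(519,294)],8);print(p,b)
w=ray("wrist",p,16);print(w,pose(w));print("bar hole",ray("wrist",b,22))
m=cv2.cvtColor(im,cv2.COLOR_RGB2GRAY)
E0=[]
for v in range(10,280,15):
    row=m[v].astype(int);on=np.where(row[480:640]>200)[0]+480
    E0.append((on[0]-.5,v,on[-1]+.5))
E0=np.array(E0)
L=ray("wrist",E0[:,:2],22);R=ray("wrist",E0[:,[2,1]],22)
for q in(L,R): f=np.polyfit(q[:,1],q[:,0],1);print(f,-np.degrees(np.arctan(f[0])), f[0]*-150+f[1], np.ptp(q[:,1]))
E
```

```text
h.py:30: RuntimeWarning: invalid value encountered in scalar divide
  u+=(w*xx).sum()/w.sum()/S;v+=(w*yy).sum()/w.sum()/S
Traceback (most recent call last):
  File "h.py", line 27, in dark
    n=int(2*R*S)+1;p=cv2.getRectSubPix(cv2.resize(g[int(v)-10:int(v)+11,int(u)-10:int(u)+11],None,fx=S,fy=S,interpolation=cv2.INTER_CUBIC),(n,n),((u-int(u)+10.5)*S-.5,(v-int(v)+10.5)*S-.5))
                                                    ~~~^^^
ValueError: cannot convert float NaN to integer
```

```bash
python3 - <<'E'
from h import *
np.set_printoptions(precision=2,suppress=True)
im=optics.snapshot("wrist")
w=ray("wrist",[(314,226),(314.5,326)],16);print(w,pose(w));print("bar hole",ray("wrist",(519.5,294.5),22))
m=cv2.cvtColor(im,cv2.COLOR_RGB2GRAY)
E0=[]
for v in range(10,270,15):
    on=np.where(m[v,480:640]>200)[0]+480
    E0.append((on[0]-.5,v,on[-1]+.5))
E0=np.array(E0)
for k in(0,2):
    q=ray("wrist",E0[:,[k,1]],22);f=np.polyfit(q[:,1],q[:,0],1);print(-np.degrees(np.arctan(f[0])), f[0]*-150+f[1])
E
```

```text
[[ 602.22 -121.92]
 [ 604.19 -171.59]] (array([ 603.2 , -146.76]), np.float64(2.27524925652925), np.float64(49.71172641495994))
bar hole [[ 690.66 -147.76]]
2.603948430098296 676.1110414618671
2.5959821144749395 705.557049842118
```

Emit:
{"op": "apply_moves", "data": {"targets": [[-2, 0, 0, 0, 0, 0, 1], [-2.5, 0, 0, 0, 0, 0, 1], [0, 0, 0, 0, 0, 0, 1], [0, 0, 0, 0, 0, 0, 0.18], [0, 0, 0, 0, 0, 0, 0.18], [0, 0, 0, 0, 0, 0, 0.18], [0, 0, -20, 0, 0, 0, 0.18], [0, 0, -50, 0, 0, 0, 0.42], [0, -46, 0, 0, 0, 0.174, 0.42], [0, 0, 0, 0, 0, 0.174, 0.42], [0, 0, 0, 0, 0, 0.174, 0.42], [0, 0, 0, 0, 0, 0.174, 0.42], [0, 0, 0, 0, 0, 0.174, 0.42], [0, 0, 0, 0, 0, 0.174, 0.42], [0, 0, 0, 0, 0, 0.174, 0.42], [0, 0, 0, 0, 0, 0.174, 0.42], [0, 0, 0, 0, 0, 0.174, 0.42], [0, 0, 0, 0, 0, 0, 0.42], [0, 0, 0, 0, 0, 0, 0.42]]}}

```text
time: 8.25
tool_pos: [557.5, -152.7, 73.6]
tcp_rot: [180.0, -0.1, 2.5]
ft_force: [0.1, 1.1, -0.5]
finger_gap: 50.0
grip_force: 0.0
```

```bash
python3 - <<'E'
from h import *
np.set_printoptions(precision=2,suppress=True)
cv2.imwrite("pics/w3.png",optics.snapshot("wrist")[:,:,::-1])
im=optics.snapshot("scene")
for q,z in(([(335,245),(313,250)],16),):pass
cv2.imwrite("pics/s3.png",cv2.resize(im[120:340,160:440,::-1],None,fx=2.8,fy=2.7))
E
```

```text
(no output)
```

View pics/w3.png

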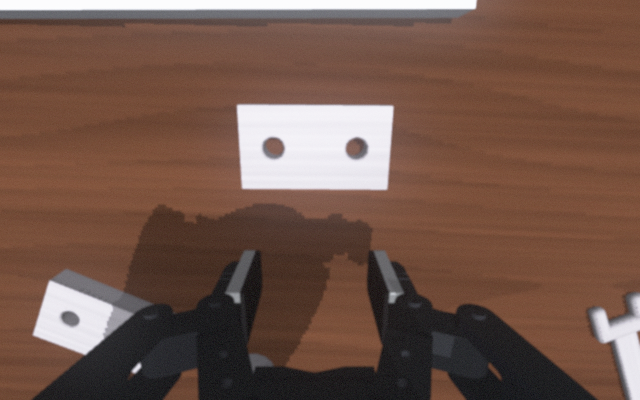

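The wrist view shows the plate parallel to the bar, with holes at (273,148) and (357,148), and the fingers behind it. Now I'll push it home.

Emit:
{"op": "apply_moves", "data": {"targets": [[0, 0, 35, 0, 0, 0, 0.42], [0, 0, 30, 0, 0, 0, 0.42], [0, 0, 5, 0, 0, 0, 0.42], [4, 0, 0, 0, 0, 0, 0.42], [4, 0, 0, 0, 0, 0, 0.42], [4, 0, 0, 0, 0, 0, 0.42], [5, 0, 0, 0, 0, 0, 0.42], [5, 0, 0, 0, 0, 0, 0.42], [5, 0, 0, 0, 0, 0, 0.42], [5, 0, 0, 0, 0, 0, 0.42], [5, 0, 0, 0, 0, 0, 0.42], [5, 0, 0, 0, 0, 0, 0.42], [5, 0, 0, 0, 0, 0, 0.42], [3, 0, 0, 0, 0, 0, 0.42], [0, 0, 0, 0, 0, 0, 0.42]]}}

```text
time: 10.22
tool_pos: [607.1, -150.8, 3.8]
tcp_rot: [180.0, 0.1, 2.3]
ft_force: [-5.8, -0.8, 4.1]
finger_gap: 49.1
grip_force: 3.2
```

Emit:
{"op": "apply_moves", "data": {"targets": [[2, 0, 0, 0, 0, 0, 0.42], [2, 0, 0, 0, 0, 0, 0.42], [1.5, 0, 0, 0, 0, 0, 0.42], [0, 0, 0, 0, 0, 0, 0.42]]}}

```text
time: 10.72
tool_pos: [612.3, -150.6, 3.9]
tcp_rot: [180.0, 0.1, 2.3]
ft_force: [-7.8, -0.6, 5.8]
finger_gap: 49.5
grip_force: 3.9
```

Emit:
{"op": "apply_moves", "data": {"targets": [[1, 0, 0, 0, 0, 0, 0.42], [1, 0, 0, 0, 0, 0, 0.42], [0, 0, 0, 0, 0, 0, 0.42]]}}

```text
time: 11.1
tool_pos: [614.2, -150.5, 3.9]
tcp_rot: [180.0, 0.1, 2.3]
ft_force: [-9.4, -0.8, 8.0]
finger_gap: 49.3
grip_force: 4.2
```

Emit:
{"op": "apply_moves", "data": {"targets": [[1, 0, 0, 0, 0, 0, 0.42], [0, 0, 0, 0, 0, 0, 0.42]]}}

```text
time: 11.35
tool_pos: [615.1, -150.5, 3.9]
tcp_rot: [180.0, 0.1, 2.3]
ft_force: [-8.0, -0.4, 6.6]
finger_gap: 49.5
grip_force: 4.2
```

Emit:
{"op": "apply_moves", "data": {"targets": [[1, 0, 0, 0, 0, 0, 0.42], [0, 0, 0, 0, 0, 0, 0.42]]}}

```text
time: 11.6
tool_pos: [616.0, -150.5, 3.8]
tcp_rot: [180.0, 0.1, 2.3]
ft_force: [-9.6, 0.0, 6.9]
finger_gap: 49.5
grip_force: 4.6
```

Emit:
{"op": "apply_moves", "data": {"targets": [[1, 0, 0, 0, 0, 0, 0.42], [0, 0, 0, 0, 0, 0, 0.42]]}}

```text
time: 11.85
tool_pos: [616.1, -150.5, 3.8]
tcp_rot: [180.0, 0.2, 2.3]
ft_force: [-14.1, -0.0, 11.5]
finger_gap: 49.6
grip_force: 7.2
```

Emit:
{"op": "apply_moves", "data": {"targets": [[1, 0, 0, 0, 0, 0, 0.42], [0, 0, 0, 0, 0, 0, 0.42]]}}

```text
time: 12.1
tool_pos: [616.1, -150.5, 3.7]
tcp_rot: [-180.0, 0.3, 2.3]
ft_force: [-20.0, -0.0, 15.7]
finger_gap: 49.6
grip_force: 9.7
```

```bash
python3 - <<'E'
from h import *
cv2.imwrite("pics/w4.png",optics.snapshot("wrist")[:,:,::-1])
E
```

```text
(no output)
```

View pics/w4.png

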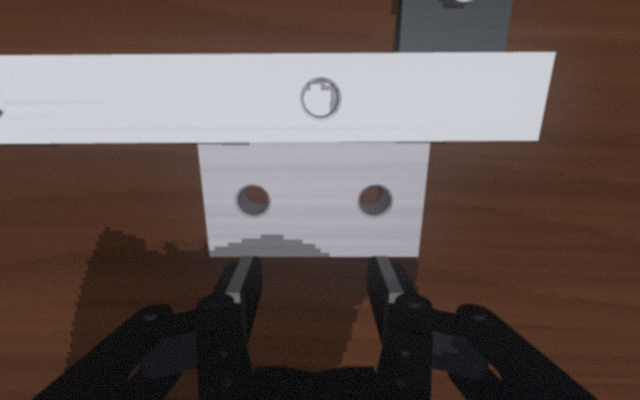

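Clearly seated, with plate holes at (253,200) and (375,200) and the bar hole at (320.5,98).

```bash
python3 - <<'E'
from h import *
w=ray("wrist",[(253.3,200),(375,200)],16);b=ray("wrist",(320.7,98),22)[0];p=pose(w);print(p,b)
for a in(2,2.3,2.6):
    t=np.radians(a);print((p[0]-b)@[np.cos(t),np.sin(t)],(p[0]-b)@[-np.sin(t),np.cos(t)])
E
```

```text
(array([ 652.49624843, -148.61376508]), np.float64(2.3157535527117545), np.float64(49.19110685885572)) [ 692.11313539 -149.318686  ]
-39.568152033327166 2.0871009181706075
-39.55668165796925 2.294249721630238
-39.54412681620177 2.501335627074818
```

Emit:
{"op": "apply_moves", "data": {"targets": [[-8, 0, 0, 0, 0, 0, 0.42], [0, 0, -50, 0, 0, 0, 1], [19, -35, 0, 0, 0, 0, 1], [19, -35, 0, 0, 0, 0, 1], [0, 0, 0, 0, 0, 0, 1], [0, 0, 25, 0, 0, 0, 1], [0, 0, 23, 0, 0, 0, 1], [0, 4, 0, 0, 0, 0, 1], [0, 2, 0, 0, 0, 0, 1], [0, 0, 0, 0, 0, 0, 1]]}}

```text
time: 13.4
tool_pos: [646.8, -85.6, 5.9]
tcp_rot: [180.0, -0.1, 2.2]
ft_force: [0.6, -0.7, 1.1]
finger_gap: -0.0
grip_force: 0.0
```

Emit:
{"op": "apply_moves", "data": {"targets": [[0, 1.5, 0, 0, 0, 0, 1], [0, 0, 0, 0, 0, 0, 1]]}}

```text
time: 13.65
tool_pos: [646.4, -86.6, 5.3]
tcp_rot: [180.0, -0.0, 2.3]
ft_force: [-0.0, -0.1, 0.6]
finger_gap: 0.2
grip_force: 0.0
```

Emit:
{"op": "apply_moves", "data": {"targets": [[0, 1, 0, 0, 0, 0, 1], [0, 0, 0, 0, 0, 0, 1]]}}

```text
time: 13.9
tool_pos: [646.2, -87.4, 4.8]
tcp_rot: [180.0, 0.0, 2.3]
ft_force: [0.2, 0.8, -0.6]
finger_gap: -0.1
grip_force: 0.0
```

Emit:
{"op": "apply_moves", "data": {"targets": [[0, 1, 0, 0, 0, 0, 1], [0, 1, 0, 0, 0, 0, 1], [0, 0, 0, 0, 0, 0, 1]]}}

```text
time: 14.28
tool_pos: [646.3, -89.5, 4.8]
tcp_rot: [-180.0, 0.0, 2.3]
ft_force: [0.1, -0.1, -0.0]
finger_gap: 0.2
grip_force: 0.0
```

Emit:
{"op": "apply_moves", "data": {"targets": [[0, 1, 0, 0, 0, 0, 1], [0, 0, 0, 0, 0, 0, 1]]}}

```text
time: 14.52
tool_pos: [646.3, -90.4, 4.8]
tcp_rot: [-180.0, 0.0, 2.3]
ft_force: [0.0, 0.6, 0.2]
finger_gap: 0.1
grip_force: 0.0
```

Emit:
{"op": "apply_moves", "data": {"targets": [[0, 1, 0, 0, 0, 0, 1], [0, 0, 0, 0, 0, 0, 1]]}}

```text
time: 14.78
tool_pos: [646.3, -90.9, 4.7]
tcp_rot: [-180.0, 0.0, 2.3]
ft_force: [-1.2, 3.8, 0.3]
finger_gap: -0.3
grip_force: 1.8
```

Emit:
{"op": "apply_moves", "data": {"targets": [[0, 1, 0, 0, 0, 0, 1], [0, 1, 0, 0, 0, 0, 1], [0, 0, 0, 0, 0, 0, 1]]}}

```text
time: 15.15
tool_pos: [646.4, -93.3, 4.7]
tcp_rot: [-180.0, 0.0, 2.3]
ft_force: [-0.7, 4.0, 0.7]
finger_gap: 0.1
grip_force: 2.1
```

```bash
python3 - <<'E'
from h import *
im=optics.snapshot("wrist")
cv2.imwrite("pics/w5.png",im[:,:,::-1])
E
```

```text
(no output)
```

View pics/w5.png

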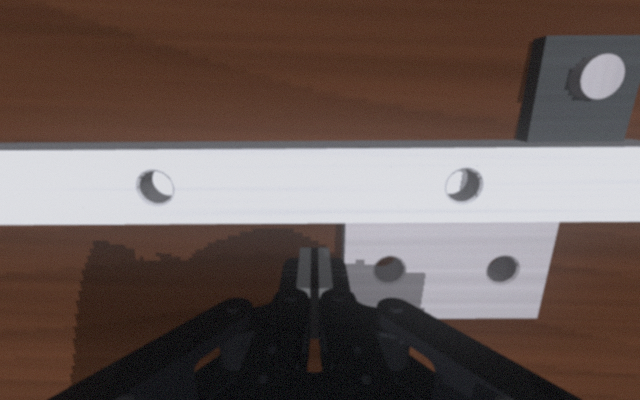

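Both bar holes, at (155.5,187) and (463.5,186), are visible, along with plate 0's holes at (389.5,269.5) and (503,269).

```bash
python3 - <<'E'
from h import *
b=ray("wrist",[(155.5,187),(463.5,186)],22);w=ray("wrist",[(389.5,269.5),(503,269)],16);print(b,pose(b),pose(w))
t=np.radians(pose(b)[1]);print((w.mean(0)-b[1])@[-np.sin(t),np.cos(t)])
# automatic ellipse fits for later use
im=optics.snapshot("scene");print(ray("scene",dark(im,[(276.2,300.8),(333.1,270.6),(384.2,243.4)]),22))
E
```

```text
[[ 687.00894621  -30.3129483 ]
 [ 692.15505266 -148.5047114 ]] (array([689.58199944, -89.40882985]), np.float64(2.493101575176638), np.float64(118.30374159955359)) (array([ 652.8941183 , -150.43149152]), np.float64(2.591887292125463), np.float64(49.52610377437414))
-0.21714098651707903
[[ 689.38278739 -151.35438671]
 [ 685.07524866  -29.20325294]
 [ 680.8022848    91.07285011]]
```

Emit:
{"op": "apply_moves", "data": {"targets": [[0, -5, 0, 0, 0, 0, 1], [0, 0, -30, 0, 0, 0, 0.15], [0, 0, -30, 0, 0, 0, 0.15], [-44, -22.5, 0, 0, 0, -0.158, 0.15]]}}

```text
time: 15.75
tool_pos: [606.1, -69.8, 69.5]
tcp_rot: [179.7, -0.5, 11.4]
ft_force: [0.3, 0.9, 0.5]
finger_gap: 54.1
grip_force: 0.0
```

```bash
cat >> h.py <<'E'
def delta(target,yaw):
    s=sensors.sense();t=np.radians(s["tcp_rot"][2]);d=np.array(target)-s["tool_pos"]
    return s["tool_pos"],s["tcp_rot"],"tool shift",np.cos(t)*d[0]+np.sin(t)*d[1],np.sin(t)*d[0]-np.cos(t)*d[1],-d[2],"wz",-np.radians(yaw-s["tcp_rot"][2])
E
python3 -c "
from h import *
print(delta((466.5,-5,62),66))"
```

```text
(array([606.14833634, -69.81603507,  69.54877763]), array([179.71446971,  -0.51238756,  11.40917408]), 'tool shift', np.float64(-124.06727888969901), np.float64(-91.15967613109525), np.float64(7.54877763484582), 'wz', np.float64(-0.9527896537684347))
```

Emit:
{"op": "apply_moves", "data": {"targets": [[-41.5, -30, 0, 0, 0, 0, 0.15], [-41.5, -30, 0, 0, 0, 0, 0.15], [-41.5, -30, 0, 0, 0, 0, 0.15], [0, 0, 0, 0, 0, -0.159, 0.15], [0, 0, 0, 0, 0, -0.159, 0.15], [0, 0, 0, 0, 0, -0.159, 0.15], [0, 0, 0, 0, 0, -0.159, 0.15], [0, 0, 0, 0, 0, -0.159, 0.15], [0, 0, 0, 0, 0, -0.159, 0.15], [0, 0, 0, 0, 0, 0, 0.15], [0, 0, 0, 0, 0, 0, 0.15]]}}

```text
time: 17.12
tool_pos: [461.8, -4.1, 65.0]
tcp_rot: [180.0, 0.0, 65.8]
ft_force: [-0.4, -0.2, 0.5]
finger_gap: 72.4
grip_force: 0.0
```

```bash
cat >> h.py <<'E'
def wplates():
    """plate-like blobs in the wrist picture: min-area rectangle and holes of the top at z=16"""
    im=optics.snapshot("wrist");out=[]
    hs,v=cv2.split(cv2.cvtColor(im,cv2.COLOR_RGB2HSV))[1:]
    m=((hs<60)&(v>105)).astype(np.uint8)
    for c in cv2.findContours(m,cv2.RETR_EXTERNAL,cv2.CHAIN_APPROX_NONE)[0]:
        if cv2.contourArea(c)<1500: continue
        (x,y),(a,b),_=cv2.minAreaRect(ray("wrist",c[:,0].astype(float),16).astype(np.float32))
        bx=cv2.boxPoints(cv2.minAreaRect(ray("wrist",c[:,0].astype(float),16).astype(np.float32)))
        e=max(bx[1]-bx[0],bx[2]-bx[1],key=np.linalg.norm)
        out.append((round(x,1),round(y,1),round(a,1),round(b,1),round((np.degrees(np.arctan2(e[1],e[0])))%180-90,1)))
    return im,out
E
python3 -c "
from h import *
im,o=wplates();print(o);cv2.imwrite('pics/w6.png',im[:,:,::-1])
print(delta((466.5,-5,62),66))"
```

```text
[(621.4, -140.8, 105.0, 27.1, np.float32(-7.7)), (465.8, -3.4, 93.3, 51.7, np.float32(-24.4)), (440.4, 112.2, 36.0, 38.2, np.float32(4.5))]
(array([461.71781468,  -4.06048532,  64.90259399]), array([1.79976412e+02, 1.03343849e-02, 6.58195879e+01]), 'tool shift', np.float64(1.1017547262872447), np.float64(4.747433075079229), np.float64(2.9025939933848974), 'wz', np.float64(-0.0031487856527176146))
```

Emit:
{"op": "apply_moves", "data": {"targets": [[1.5, 3.7, 30, 0, 0, 0, 0.15], [0, 0, 25, 0, 0, 0, 0.15], [0, 0, 6, 0, 0, 0, 0.15], [0, 0, 0, 0, 0, 0, 0.15], [0, 0, 0, 0, 0, 0, 1], [0, 0, 0, 0, 0, 0, 1], [0, 0, 0, 0, 0, 0, 1], [0, 0, 0, 0, 0, 0, 1], [0, 0, 0, 0, 0, 0, 1]]}}

```text
time: 18.3
tool_pos: [466.7, -4.1, 5.3]
tcp_rot: [179.9, -0.0, 66.0]
ft_force: [-2.7, -0.4, 5.9]
finger_gap: 48.5
grip_force: 41.8
```

```bash
python3 -c "
from h import *
print(wplates()[1],delta((602,-32.5,4),92.3))"
```

```text
[(472.9, -5.7, 94.0, 64.5, np.float32(-24.2)), (442.8, 108.6, 35.5, 32.7, np.float32(-85.2))] (array([466.63302685,  -4.12576763,   5.26812467]), array([ 1.79891519e+02, -3.62808141e-02,  6.59795822e+01]), 'tool shift', np.float64(29.185736476262264), np.float64(135.1943314957808), np.float64(1.2681246692432504), 'wz', np.float64(-0.4593779504714908))
```

Emit:
{"op": "apply_moves", "data": {"targets": [[1, 5, 0, 0, 0, 0, 1], [2, 9, 0, 0, 0, 0, 1], [2.4, 11, 0, 0, 0, 0, 1], [2.4, 11, 0, 0, 0, 0, 1], [2.4, 11, 0, 0, 0, 0, 1], [2.4, 11, 0, 0, 0, 0, 1], [2.4, 11, 0, 0, 0, 0, 1], [2.4, 11, 0, 0, 0, 0, 1], [2.4, 11, 0, 0, 0, 0, 1], [2.4, 11, 0, 0, 0, 0, 1], [2.4, 11, 0, 0, 0, 0, 1], [2.4, 11, 0, 0, 0, 0, 1], [2, 9, 0, 0, 0, 0, 1], [0.5, 2.5, 0, 0, 0, -0.06, 1], [0, 0, 0, 0, 0, -0.1, 1], [0, 0, 0, 0, 0, -0.1, 1], [0, 0, 0, 0, 0, -0.1, 1], [0, 0, 0, 0, 0, -0.1, 1], [0, 0, 0, 0, 0, 0, 1]]}}

```text
time: 20.72
tool_pos: [602.5, -32.0, 5.2]
tcp_rot: [179.9, 0.0, 92.3]
ft_force: [-1.0, 2.9, 5.9]
finger_gap: 49.2
grip_force: 42.2
```

```bash
python3 -c "
from h import *
im,o=wplates();cv2.imwrite('pics/w7.png',im[:,:,::-1])
print(o,delta((602,-32.5,4),92.3))"
```

```text
[(602.2, -32.5, 50.7, 90.4, np.float32(1.9)), (687.6, 8.1, 32.6, 144.1, np.float32(2.6))] (array([602.4583219 , -32.0222719 ,   5.22577342]), array([1.79879035e+02, 4.56300235e-03, 9.22348900e+01]), 'tool shift', np.float64(-0.45949185965382683), np.float64(-0.47660290330352145), np.float64(1.2257734223971894), 'wz', np.float64(-0.001136383950457835))
```

View pics/w7.png

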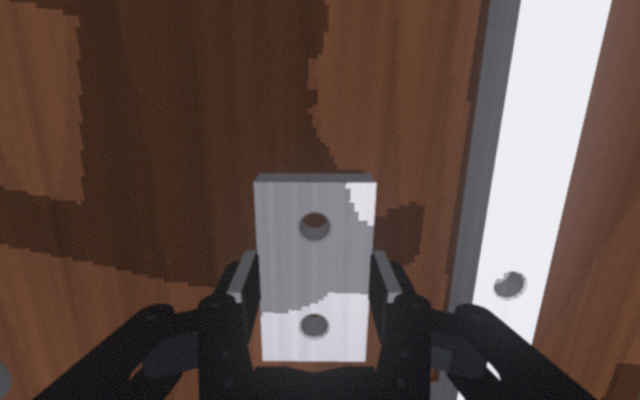

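The plate is gripped with holes at (314.5,226.5) and (314.5,326), and the bar's middle hole is at (510,285).

```bash
python3 -c "
from h import *
w=ray('wrist',[(314.5,226.5),(314.5,326)],16);b=ray('wrist',(510,285),22)[0];t=np.radians(2.4)
print(pose(w),b,(w.mean(0)-b)@[-np.sin(t),np.cos(t)])"
```

```text
(array([602.35702028, -32.05467288]), np.float64(2.269120122520434), np.float64(49.803403363479624)) [685.36448526 -28.25085662] -0.3244878004324838
```

Emit:
{"op": "apply_moves", "data": {"targets": [[-1.7, 0, 0, 0, 0, 0, 1], [0, 0, 0, 0, 0, 0, 1], [0, 0, 0, 0, 0, 0, 0.18], [0, 0, 0, 0, 0, 0, 0.18], [0, 0, 0, 0, 0, 0, 0.18], [0, 0, -20, 0, 0, 0, 0.18], [0, 0, -50, 0, 0, 0, 0.42], [0, -46, 0, 0, 0, 0.174, 0.42], [0, 0, 0, 0, 0, 0.174, 0.42], [0, 0, 0, 0, 0, 0.174, 0.42], [0, 0, 0, 0, 0, 0.174, 0.42], [0, 0, 0, 0, 0, 0.174, 0.42], [0, 0, 0, 0, 0, 0.174, 0.42], [0, 0, 0, 0, 0, 0.174, 0.42], [0, 0, 0, 0, 0, 0.174, 0.42], [0, 0, 0, 0, 0, 0.174, 0.42], [0, 0, 0, 0, 0, 0, 0.42], [0, 0, 35, 0, 0, 0, 0.42], [0, 0, 31, 0, 0, 0, 0.42], [0, 0, 5, 0, 0, 0, 0.42]]}}

```text
time: 23.28
tool_pos: [553.6, -35.5, 1.0]
tcp_rot: [-180.0, 0.2, 2.8]
ft_force: [-0.6, -0.2, 0.5]
finger_gap: 49.7
grip_force: 0.0
```

Emit:
{"op": "apply_moves", "data": {"targets": [[0, 0, 0, 0, 0, 0, 0.42], [4, 0, 0, 0, 0, 0, 0.42], [4, 0, 0, 0, 0, 0, 0.42], [4, 0, 0, 0, 0, 0, 0.42], [5, 0, 0, 0, 0, 0, 0.42], [5, 0, 0, 0, 0, 0, 0.42], [5, 0, 0, 0, 0, 0, 0.42], [5, 0, 0, 0, 0, 0, 0.42], [5, 0, 0, 0, 0, 0, 0.42], [5, 0, 0, 0, 0, 0, 0.42], [5, 0, 0, 0, 0, 0, 0.42], [3, 0, 0, 0, 0, 0, 0.42], [1, 0, 0, 0, 0, 0, 0.42], [0, 0, 0, 0, 0, 0, 0.42]]}}

```text
time: 25.02
tool_pos: [606.0, -33.4, 2.9]
tcp_rot: [-180.0, 0.1, 2.6]
ft_force: [-4.7, 0.3, 3.9]
finger_gap: 49.7
grip_force: 2.6
```

Emit:
{"op": "apply_moves", "data": {"targets": [[2, 0, 0, 0, 0, 0, 0.42], [2, 0, 0, 0, 0, 0, 0.42], [1, 0, 0, 0, 0, 0, 0.42], [1, 0, 0, 0, 0, 0, 0.42], [0, 0, 0, 0, 0, 0, 0.42]]}}

```text
time: 25.65
tool_pos: [610.8, -33.2, 2.7]
tcp_rot: [-180.0, 0.2, 2.6]
ft_force: [-11.7, -0.2, 8.0]
finger_gap: 49.6
grip_force: 5.5
```

```bash
cat >> h.py <<'E'
def whole(guess):
    """centres of holes in the wrist picture by ellipse fit of the rim edges, near guessed pixels"""
    g=cv2.cvtColor(optics.snapshot("wrist"),cv2.COLOR_RGB2GRAY);out=[]
    for u,v in guess:
        p=g[v-28:v+29,u-28:u+29];_,m=cv2.threshold(p,0,255,cv2.THRESH_BINARY_INV+cv2.THRESH_OTSU)
        best=[c for c in cv2.findContours(m,cv2.RETR_EXTERNAL,cv2.CHAIN_APPROX_NONE)[0] if len(c)>15]
        c=min(best,key=lambda c:np.hypot(*(np.array(cv2.fitEllipse(c)[0])-28)));e=cv2.fitEllipse(c)
        out.append((u-28+e[0][0],v-28+e[0][1],*e[1]))
    return np.round(out,1)
E
python3 -c "
from h import *
print(whole([(253,200),(375,200),(320,98)]))"
```

```text
[[255.  200.4  29.8  33.2]
 [377.8 200.4  29.8  33. ]
 [314.4  97.8  40.   41.3]]
```

Emit:
{"op": "apply_moves", "data": {"targets": [[1.2, 0, 0, 0, 0, 0, 0.42], [0, 0, 0, 0, 0, 0, 0.42]]}}

```text
time: 25.95
tool_pos: [610.9, -33.2, 2.7]
tcp_rot: [-180.0, 0.4, 2.6]
ft_force: [-16.4, -0.7, 14.0]
finger_gap: 49.3
grip_force: 8.7
```

```bash
python3 -c "
from h import *
h=whole([(255,200),(378,200),(314,98)]);print(h)
w=ray('wrist',h[:2,:2],16);b=ray('wrist',h[2,:2],22)[0];t=np.radians(2.4)
print(pose(w),b,(w.mean(0)-b)@[np.cos(t),np.sin(t)],(w.mean(0)-b)@[-np.sin(t),np.cos(t)])"
```

```text
[[255.  200.8  29.8  33.1]
 [377.8 200.8  29.8  32.7]
 [314.4  98.1  40.2  41. ]]
(array([647.31502209, -32.01836086]), np.float64(2.6656601939634896), np.float64(49.243659449573265)) [686.75667418 -29.37922782] -39.51757047776162 -0.9851731061349822
```

Emit:
{"op": "apply_moves", "data": {"targets": [[-8, 0, 0, 0, 0, 0, 0.42], [0, 0, -35, 0, 0, 0, 0.15], [0, 0, -27, 0, 0, 0, 0.15], [-23, -46.7, 0, 0, 0, 0, 0.15], [-23, -46.7, 0, 0, 0, 0, 0.15], [-23, -46.7, 0, 0, 0, 0, 0.15], [-23, -46.7, 0, 0, 0, 0, 0.15], [-23, -46.7, 0, 0, 0, 0, 0.15], [-23, -46.7, 0, 0, 0, 0, 0.15], [0, 0, 0, 0, 0, -0.179, 0.15], [0, 0, 0, 0, 0, -0.179, 0.15], [0, 0, 0, 0, 0, -0.179, 0.15], [0, 0, 0, 0, 0, -0.179, 0.15], [0, 0, 0, 0, 0, -0.179, 0.15], [0, 0, 0, 0, 0, -0.179, 0.15], [0, 0, 0, 0, 0, -0.179, 0.15], [0, 0, 0, 0, 0, -0.179, 0.15], [0, 0, 0, 0, 0, -0.179, 0.15], [0, 0, 0, 0, 0, 0, 0.15], [0, 0, 0, 0, 0, 0, 0.15]]}}

```text
time: 28.5
tool_pos: [455.1, 240.2, 64.9]
tcp_rot: [180.0, -0.0, 94.7]
ft_force: [0.5, -0.3, 0.0]
finger_gap: 72.9
grip_force: 0.0
```

```bash
python3 -c "
from h import *
im,o=wplates();print(o);cv2.imwrite('pics/w8.png',im[:,:,::-1])
print(delta((452.5,241,4),95))"
```

```text
[(675.7, 157.5, 39.2, 80.7, np.float32(48.3)), (451.7, 242.2, 51.4, 92.7, np.float32(5.1)), (560.5, 365.1, 94.3, 14.0, np.float32(-85.3))]
(array([455.08908956, 240.16340717,  64.86070454]), array([ 1.79979688e+02, -8.87431846e-03,  9.47347398e+01]), 'tool shift', np.float64(1.0474486212673977), np.float64(-2.5111996480408623), np.float64(60.86070454142801), 'wz', np.float64(-0.004629663621038375))
```

Emit:
{"op": "apply_moves", "data": {"targets": [[1, -2.8, 30, 0, 0, -0.005, 0.15], [0, 0, 25, 0, 0, 0, 0.15], [0, 0, 6, 0, 0, 0, 0.15], [0, 0, 0, 0, 0, 0, 0.15], [0, 0, 0, 0, 0, 0, 1], [0, 0, 0, 0, 0, 0, 1], [0, 0, 0, 0, 0, 0, 1], [0, 0, 0, 0, 0, 0, 1], [0, 0, 0, 0, 0, 0, 1]]}}

```text
time: 29.68
tool_pos: [452.9, 241.3, 5.3]
tcp_rot: [179.9, -0.0, 95.2]
ft_force: [-1.3, -0.3, 6.2]
finger_gap: 48.8
grip_force: 42.2
```

```bash
python3 -c "
from h import *
print(whole([(314,226),(314,326)]),delta((597,86.5,4),92.5))"
```

```text
[[313.9 224.6  27.7  30.5]
 [314.1 323.7  22.3  26.6]] (array([452.97149202, 241.27962199,   5.33972588]), array([ 1.79899995e+02, -3.79722041e-02,  9.51968110e+01]), 'tool shift', np.float64(-167.18908317049457), np.float64(129.41697324256097), np.float64(1.339725882589196), 'wz', np.float64(0.04706823131308753))
```

Emit:
{"op": "apply_moves", "data": {"targets": [[0, 5, 0, 0, 0, 0, 1], [0, 10, 0, 0, 0, 0, 1], [0, 13, 0, 0, 0, 0.02, 1], [0, 13, 0, 0, 0, 0.027, 1], [-4, 13, 0, 0, 0, 0, 1], [-8, 12, 0, 0, 0, 0, 1], [-12, 9, 0, 0, 0, 0, 1], [-13, 7, 0, 0, 0, 0, 1], [-14, 6, 0, 0, 0, 0, 1], [-14, 6, 0, 0, 0, 0, 1], [-14, 5, 0, 0, 0, 0, 1], [-14, 5, 0, 0, 0, 0, 1], [-14, 5, 0, 0, 0, 0, 1], [-14, 5, 0, 0, 0, 0, 1], [-14, 5, 0, 0, 0, 0, 1], [-14, 5, 0, 0, 0, 0, 1], [-10, 2, 0, 0, 0, 0, 1], [-5, 1, 0, 0, 0, 0, 1], [0, 0, 0, 0, 0, 0, 1]]}}

```text
time: 32.1
tool_pos: [587.3, 84.6, 5.4]
tcp_rot: [179.9, -0.0, 92.5]
ft_force: [-1.5, 2.2, 5.6]
finger_gap: 48.3
grip_force: 42.5
```

```bash
python3 -c "
from h import *
print(delta((597,86.5,4),92.5))
h=whole([(314,226),(314,325),(510,286)]);print(h)
w=ray('wrist',h[:2,:2],16);b=ray('wrist',h[2,:2],22)[0];t=np.radians(2.4)
print(pose(w),b,(w.mean(0)-b)@[np.cos(t),np.sin(t)],(w.mean(0)-b)@[-np.sin(t),np.cos(t)])"
```

```text
(array([587.26619045,  84.57701085,   5.36544947]), array([ 1.79862591e+02, -4.20498282e-02,  9.24906733e+01]), 'tool shift', np.float64(1.4981726861510847), np.float64(9.808180987858895), np.float64(1.3654494662959689), 'wz', np.float64(-0.00016278123219285023))
[[314.  224.5  27.7  30.4]
 [314.3 323.9  23.6  28.8]
 [529.6 280.   20.   27.4]]
(array([586.98333325,  85.48458874]), np.float64(2.66549718421021), np.float64(49.573582768660664)) [678.03471932  91.37127574] -91.2180273952634 -2.06868706329618
```

Emit:
{"op": "apply_moves", "data": {"targets": [[1, 0, 0, 0, 0, 0, 1], [0, 0, 0, 0, 0, 0, 1], [0, 0, 0, 0, 0, 0, 0.18], [0, 0, 0, 0, 0, 0, 0.18], [0, 0, 0, 0, 0, 0, 0.18], [0, 0, -20, 0, 0, 0, 0.18], [0, 0, -50, 0, 0, 0, 0.42], [0, -44, 0, 0, 0, 0.174, 0.42], [0, 0, 0, 0, 0, 0.174, 0.42], [0, 0, 0, 0, 0, 0.174, 0.42], [0, 0, 0, 0, 0, 0.174, 0.42], [0, 0, 0, 0, 0, 0.174, 0.42], [0, 0, 0, 0, 0, 0.174, 0.42], [0, 0, 0, 0, 0, 0.174, 0.42], [0, 0, 0, 0, 0, 0.174, 0.42], [0, 0, 0, 0, 0, 0.174, 0.42], [0, 0, 0, 0, 0, 0, 0.42], [0, 0, 35, 0, 0, 0, 0.42], [0, 0, 31, 0, 0, 0, 0.42], [0, 0, 4, 0, 0, 0, 0.42]]}}

```text
time: 34.65
tool_pos: [540.0, 83.2, 2.0]
tcp_rot: [180.0, 0.2, 3.0]
ft_force: [0.0, 0.7, -0.5]
finger_gap: 49.5
grip_force: 0.0
```

Emit:
{"op": "apply_moves", "data": {"targets": [[0, 0, 0, 0, 0, 0, 0.42], [4, 0, 0, 0, 0, 0, 0.42], [4, 0, 0, 0, 0, 0, 0.42], [4, 0, 0, 0, 0, 0, 0.42], [5, 0, 0, 0, 0, 0, 0.42], [5, 0, 0, 0, 0, 0, 0.42], [5, 0, 0, 0, 0, 0, 0.42], [5, 0, 0, 0, 0, 0, 0.42], [5, 0, 0, 0, 0, 0, 0.42], [5, 0, 0, 0, 0, 0, 0.42], [5, 0, 0, 0, 0, 0, 0.42], [5, 0, 0, 0, 0, 0, 0.42], [3, 0, 0, 0, 0, 0, 0.42], [0, 0, 0, 0, 0, 0, 0.42]]}}

```text
time: 36.4
tool_pos: [596.6, 86.1, 4.1]
tcp_rot: [-180.0, 0.1, 2.8]
ft_force: [-5.8, -0.4, 4.2]
finger_gap: 49.1
grip_force: 2.6
```

Emit:
{"op": "apply_moves", "data": {"targets": [[3, 0, 0, 0, 0, 0, 0.42], [3, 0, 0, 0, 0, 0, 0.42], [2, 0, 0, 0, 0, 0, 0.42], [1, 0, 0, 0, 0, 0, 0.42], [0, 0, 0, 0, 0, 0, 0.42]]}}

```text
time: 37.02
tool_pos: [605.2, 86.5, 4.0]
tcp_rot: [-180.0, 0.1, 2.8]
ft_force: [-5.8, -0.5, 5.5]
finger_gap: 49.5
grip_force: 3.4
```

Emit:
{"op": "apply_moves", "data": {"targets": [[1, 0, 0, 0, 0, 0, 0.42], [0, 0, 0, 0, 0, 0, 0.42]]}}

```text
time: 37.28
tool_pos: [605.3, 86.5, 4.0]
tcp_rot: [180.0, 0.2, 2.8]
ft_force: [-11.4, -1.3, 9.4]
finger_gap: 49.5
grip_force: 5.9
```

```bash
python3 -c "
from h import *
h=whole([(255,200),(378,200),(318,98)]);print(h)
w=ray('wrist',h[:2,:2],16);b=ray('wrist',h[2,:2],22)[0];t=np.radians(2.4)
print(pose(w),b,(w.mean(0)-b)@[np.cos(t),np.sin(t)],(w.mean(0)-b)@[-np.sin(t),np.cos(t)])"
```

```text
[[257.9 199.5  29.5  32.3]
 [379.7 199.6  29.5  33. ]
 [314.5  97.4  39.5  40.6]]
(array([641.8022156 ,  86.80990584]), np.float64(2.790850485580137), np.float64(49.31407285776604)) [681.30520706  90.52859396] -39.62406312950477 -2.0612126033476663
```

Emit:
{"op": "apply_moves", "data": {"targets": [[-9, 0, 0, 0, 0, 0, 0.42], [0, 0, -30, 0, 0, 0, 1], [0, 0, -30, 0, 0, 0, 1], [20, 30.5, 0, 0, 0, -0.174, 1], [0, 0, 0, 0, 0, -0.174, 1], [0, 0, 0, 0, 0, -0.174, 1], [0, 0, 0, 0, 0, -0.174, 1], [0, 0, 0, 0, 0, -0.174, 1], [0, 0, 0, 0, 0, -0.174, 1], [0, 0, 0, 0, 0, -0.174, 1], [0, 0, 0, 0, 0, -0.174, 1], [0, 0, 0, 0, 0, -0.174, 1], [0, 0, 0, 0, 0, 0, 1]]}}

```text
time: 38.95
tool_pos: [619.7, 56.6, 64.1]
tcp_rot: [180.0, 0.0, 92.5]
ft_force: [0.0, -0.2, -0.1]
finger_gap: 0.2
grip_force: 0.0
```

```bash
python3 -c "
from h import *
print(delta((637,27.1,35),92.4))"
```

```text
(array([619.68253939,  56.56592275,  64.09399168]), array([1.79954460e+02, 6.37892060e-04, 9.24671071e+01]), 'tool shift', np.float64(-30.18405534151683), np.float64(16.033023698314075), np.float64(29.093991677862817), 'wz', np.float64(0.0011712403806431121))
```

Move over the gap, then check it by edges before going down.

Emit:
{"op": "apply_moves", "data": {"targets": [[-30.2, 16, 20, 0, 0, 0, 1], [0, 0, 14, 0, 0, 0, 1], [0, 0, 0, 0, 0, 0, 1]]}}

```text
time: 39.33
tool_pos: [635.2, 27.2, 28.0]
tcp_rot: [-179.8, -0.0, 92.3]
ft_force: [0.3, 0.0, -0.3]
finger_gap: 0.1
grip_force: 0.0
```

```bash
python3 -c "
from h import *
print(delta((637,27.1,5),92.4))
im=optics.snapshot('wrist');cv2.imwrite('pics/w9.png',im[:,:,::-1])
cv2.imwrite('pics/w9c.png',im[:,:,::-1])"
```

```text
(array([635.19191165,  27.2418136 ,  27.98531495]), array([-1.79808171e+02, -3.02216834e-02,  9.23456107e+01]), 'tool shift', np.float64(-0.2156947671731293), np.float64(1.8007693782490102), np.float64(22.985314949309785), 'wz', np.float64(-0.0009492729384686556))
```

View pics/w9.png

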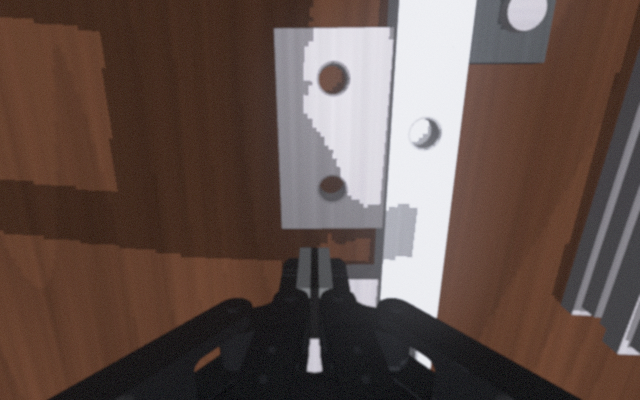

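The picture shows plate 2's end at row 228, plate 1's end at row 278, and the finger tips between them.

```bash
python3 -c "
from h import *
print(ray('wrist',[(330,228.5),(362,278.5)],16),sensors.sense()['tool_pos'])"
```

```text
[[642.83540111  41.97028104]
 [661.14320911  14.55867499]] [635.83188818  27.52168033  29.02437156]
```

Emit:
{"op": "apply_moves", "data": {"targets": [[1.2, 0, 0, 0, 0, 0, 1], [0, 0, 8, 0, 0, 0, 1], [0, 0, 8, 0, 0, 0, 1], [0, 0, 7, 0, 0, 0, 1], [0, 0, 0, 0, 0, 0, 1]]}}

```text
time: 40.0
tool_pos: [635.8, 28.3, 5.5]
tcp_rot: [-179.9, -0.0, 92.5]
ft_force: [-0.2, 0.6, -0.5]
finger_gap: 0.3
grip_force: 0.0
```

Emit:
{"op": "apply_moves", "data": {"targets": [[1, 0, 0, 0, 0, 0, 1], [0, 0, 0, 0, 0, 0, 1]]}}

```text
time: 40.25
tool_pos: [637.0, 29.4, 7.2]
tcp_rot: [180.0, 0.0, 92.5]
ft_force: [-0.4, -1.0, 0.3]
finger_gap: -0.2
grip_force: 0.0
```

Emit:
{"op": "apply_moves", "data": {"targets": [[1, 0, 0, 0, 0, 0, 1], [0, 0, 0, 0, 0, 0, 1]]}}

```text
time: 40.5
tool_pos: [636.9, 30.2, 7.1]
tcp_rot: [180.0, 0.0, 92.5]
ft_force: [0.3, -1.2, 0.2]
finger_gap: -0.0
grip_force: 0.4
```

Emit:
{"op": "apply_moves", "data": {"targets": [[1, 0, 0, 0, 0, 0, 1], [0, 0, 0, 0, 0, 0, 1]]}}

```text
time: 40.75
tool_pos: [636.8, 30.6, 7.1]
tcp_rot: [180.0, 0.0, 92.5]
ft_force: [-0.6, -5.6, 2.4]
finger_gap: 0.1
grip_force: 2.6
```

Emit:
{"op": "apply_moves", "data": {"targets": [[1, 0, 0, 0, 0, 0, 1], [0, 0, 0, 0, 0, 0, 1]]}}

```text
time: 41.0
tool_pos: [636.7, 31.7, 7.1]
tcp_rot: [180.0, 0.0, 92.5]
ft_force: [-0.0, -4.9, 2.2]
finger_gap: -0.2
grip_force: 2.6
```

```bash
python3 -c "
from h import *
h=whole([(314,75),(314,185),(418,130)]);print(h)
w=ray('wrist',h[:2,:2],16);b=ray('wrist',h[2,:2],22)[0];t=np.radians(2.4)
print(pose(w),b,(w.mean(0)-b)@[np.cos(t),np.sin(t)],(w.mean(0)-b)@[-np.sin(t),np.cos(t)])"
```

```text
[[310.6  78.   54.8  66.6]
 [329.3 204.5  20.5  29.9]
 [395.7 134.6   5.1  83.1]]
(array([636.42661125,  90.53423622]), np.float64(11.280674828457165), np.float64(50.15619659677769)) [664.10720192  96.45191517] -27.9041167681128 -4.753345314852589
```

Emit:
{"op": "apply_moves", "data": {"targets": [[1, 0, 0, 0, 0, 0, 1], [0, 0, 0, 0, 0, 0, 1], [-2, 0, 0, 0, 0, 0, 1], [0, 0, -30, 0, 0, 0, 1], [0, 0, -30, 0, 0, 0, 0.42], [29, -23, 0, 0, 0, 0.174, 0.42], [29, -23, 0, 0, 0, 0.174, 0.42], [0, 0, 0, 0, 0, 0.174, 0.42], [0, 0, 0, 0, 0, 0.174, 0.42], [0, 0, 0, 0, 0, 0.174, 0.42], [0, 0, 0, 0, 0, 0.174, 0.42], [0, 0, 0, 0, 0, 0.174, 0.42], [0, 0, 0, 0, 0, 0.174, 0.42], [0, 0, 0, 0, 0, 0.174, 0.42], [0, 0, 0, 0, 0, 0, 0.42], [0, 0, 0, 0, 0, 0, 0.42]]}}

```text
time: 43.05
tool_pos: [593.2, 91.2, 66.7]
tcp_rot: [-180.0, 0.0, 3.0]
ft_force: [-0.2, 0.2, 0.2]
finger_gap: 49.4
grip_force: 0.0
```

```bash
python3 -c "
from h import *
print(delta((591,87,4),2.5))"
```

```text
(array([593.15345073,  91.22878501,  66.66740259]), array([-1.79982010e+02,  1.32709593e-02,  3.03035866e+00]), 'tool shift', np.float64(-2.37399454649801), np.float64(4.109029403263684), np.float64(62.66740258538023), 'wz', np.float64(0.009256504792349575))
```

Emit:
{"op": "apply_moves", "data": {"targets": [[-2.4, 4, 30, 0, 0, 0.01, 0.42], [0, 0, 28, 0, 0, 0, 0.42], [0, 0, 4.5, 0, 0, 0, 0.42], [4, 0, 0, 0, 0, 0, 0.42], [4, 0, 0, 0, 0, 0, 0.42], [3, 0, 0, 0, 0, 0, 0.42], [2, 0, 0, 0, 0, 0, 0.42], [2, 0, 0, 0, 0, 0, 0.42], [0, 0, 0, 0, 0, 0, 0.42]]}}

```text
time: 44.18
tool_pos: [605.2, 87.6, 4.3]
tcp_rot: [-180.0, 0.1, 2.2]
ft_force: [-4.5, 0.3, 4.2]
finger_gap: 49.6
grip_force: 2.6
```

Emit:
{"op": "apply_moves", "data": {"targets": [[1, 0, 0, 0, 0, 0, 0.42], [0, 0, 0, 0, 0, 0, 0.42]]}}

```text
time: 44.42
tool_pos: [605.2, 87.6, 4.1]
tcp_rot: [-180.0, 0.2, 2.3]
ft_force: [-9.8, 0.4, 8.3]
finger_gap: 49.4
grip_force: 4.9
```

```bash
python3 -c "
from h import *
h=whole([(255,200),(378,200),(314,98)]);print(h)
w=ray('wrist',h[:2,:2],16);b=ray('wrist',h[2,:2],22)[0];t=np.radians(2.4)
print(pose(w),b,(w.mean(0)-b)@[np.cos(t),np.sin(t)],(w.mean(0)-b)@[-np.sin(t),np.cos(t)])"
```

```text
[[254.2 199.5  29.4  32.5]
 [375.7 198.9  29.8  32.3]
 [315.7  97.5  39.5  40.6]]
(array([641.80585187,  89.17981334]), np.float64(2.576283422800458), np.float64(49.243169122172596)) [681.29213942  90.51522366] -39.507572544143756 0.3192751672576415
```

Emit:
{"op": "apply_moves", "data": {"targets": [[-10, 0, 0, 0, 0, 0, 0.42], [0, 0, -30, 0, 0, 0, 0.42], [0, 0, -30, 0, 0, 0, 0.42], [-1, 59.6, 0, 0, 0, 0, 0.42], [-1, 59.6, 0, 0, 0, 0, 0.42], [-1, 59.6, 0, 0, 0, 0, 0.42], [-1, 59.6, 0, 0, 0, 0, 0.42], [0, 0, 0, 0, 0, 0, 0.42], [0, 0, 0, 0, 0, 0, 0.42]]}}

```text
time: 45.6
tool_pos: [602.0, -151.1, 64.0]
tcp_rot: [-180.0, 0.0, 2.2]
ft_force: [-0.5, 0.7, 0.1]
finger_gap: 49.3
grip_force: 0.0
```

```bash
python3 -c "
from h import *
print(delta((602,-151.5,4),2.5))"
```

```text
(array([ 601.95350706, -151.07672182,   64.01230348]), array([-1.79966491e+02,  1.74756857e-02,  2.16381010e+00]), 'tool shift', np.float64(0.030478230612592295), np.float64(0.4247317890466474), np.float64(60.01230348489554), 'wz', np.float64(-0.005867620704291634))
```

Emit:
{"op": "apply_moves", "data": {"targets": [[0, 0, 30, 0, 0, -0.005, 0.42], [0, 0, 26, 0, 0, 0, 0.42], [0, 0, 4, 0, 0, 0, 0.42], [4, 0, 0, 0, 0, 0, 0.42], [4, 0, 0, 0, 0, 0, 0.42], [3, 0, 0, 0, 0, 0, 0.42], [2, 0, 0, 0, 0, 0, 0.42], [1, 0, 0, 0, 0, 0, 0.42], [1, 0, 0, 0, 0, 0, 0.42], [0, 0, 0, 0, 0, 0, 0.42]]}}

```text
time: 46.85
tool_pos: [616.1, -150.7, 4.2]
tcp_rot: [-180.0, 0.1, 2.5]
ft_force: [-6.7, -0.3, 6.0]
finger_gap: 49.6
grip_force: 3.8
```

Emit:
{"op": "apply_moves", "data": {"targets": [[1, 0, 0, 0, 0, 0, 0.42], [0, 0, 0, 0, 0, 0, 0.42]]}}

```text
time: 47.1
tool_pos: [616.2, -150.7, 4.2]
tcp_rot: [-180.0, 0.3, 2.5]
ft_force: [-11.6, 0.0, 10.9]
finger_gap: 49.5
grip_force: 6.1
```

```bash
python3 -c "
from h import *
h=whole([(255,200),(378,200),(316,98)]);print(h)
w=ray('wrist',h[:2,:2],16);b=ray('wrist',h[2,:2],22)[0];t=np.radians(2.4)
print(pose(w),b,(w.mean(0)-b)@[np.cos(t),np.sin(t)],(w.mean(0)-b)@[-np.sin(t),np.cos(t)])"
```

```text
[[258.8 199.5  29.2  32.9]
 [380.3 199.4  29.3  32.6]
 [320.5  97.6  39.4  40.6]]
(array([ 652.73824841, -150.92161918]), np.float64(2.5790824457824186), np.float64(49.251477703697375)) [ 692.28445958 -149.23949358] -39.581962530994694 -0.024626646633064242
```

Emit:
{"op": "apply_moves", "data": {"targets": [[-8, 0, 0, 0, 0, 0, 0.42], [-4, 0, 0, 0, 0, 0, 0.42], [0, 0, -40, 0, 0, 0, 0.3], [0, 0, -50, 0, 0, 0, 0.3], [0, 0, -50, 0, 0, 0, 0.3], [-20, 50, -20, 0, 0, 0, 0.3], [-20, 50, 0, 0, 0, 0, 0.3], [-20, 50, 0, 0, 0, 0, 0.3], [0, 0, 0, 0, 0, 0, 0.3], [0, 0, 0, 0, 0, 0, 0.3]]}}

```text
time: 48.4
tool_pos: [552.9, -303.4, 164.1]
tcp_rot: [-180.0, -0.0, 2.5]
ft_force: [0.9, 0.4, 0.9]
finger_gap: 60.0
grip_force: 0.0
```

```bash
python3 - <<'E'
from h import *
np.set_printoptions(precision=1,suppress=True)
for n in("scene","side"):
    for c,a,hs,k in holes(n,optics.snapshot(n)):
        if 150<a<300 and 300<ray(n,c,10)[0][0]<600: print(n,c,a,ray(n,c,10))
E
```

```text
scene [244.1 194.5] 230.28125 [[ 420.2 -110.3]]
scene [334.5 166.5] 206.0 [[443.1 109.9]]
side [354.8 240.5] 274.5 [[438.5 117.1]]
side [367.5 184.2] 172.78125 [[ 418.7 -107. ]]
side [367.9 135.5] 257.28125 [[ 422.7 -398.3]]
side [315.6 125.3] 260.96875 [[ 578.8 -461.4]]
```

The spacer and bracket haven't moved, so I'm handing in.

```bash
python3 -c "
from bench import r
print(r.hand_in())"
```

```text
the job is handed in; nothing more can be done
None
```

The job is handed in after about 48 s of arm time: all three steel plates are flush against the bar, measured within 0.3 mm of their holes for the outer two and about 1 mm off (uncorrected) for the middle one, and the spacer ring and bracket were not moved.

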